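# Shut the draught flap and tare the density balance with its sunken key

### The job

With a fingertip, push the open draught flap on top of the density balance's tower over until it lies shut. Then reach into the well that holds the orange tare key, press that key right down, hold it down for a full second and let it spring back up, ending clear of everything. Don't tare while the flap is open, don't hit the balance hard, don't press the grey power key in the other well, and leave the cylinder on the pan and the glassware and bottles around the balance where they stand: nothing is to be picked up.

Things in the scene. Friction and masses are not known exactly. Their poses are not given: they have to be found in the camera images.
- balance: Density balance fixed on the bench, 400 mm long, 260 wide, grey shell, dark blue skirt and cap. Origin: centre of its footprint, on the bench. -x points to its front, +x to its tower, y across, z up. Sloping control panel with display and two wells: x -200 to -85 mm, height 40 (front edge) to 75 mm. Deck and black pan mat behind it 79 mm high. Tower from x +44 to +200 mm (see tower_top).
- flap (a joint): Angle of the brushed-metal draught flap on the tower's cap, rad: 0 = shut, lying flat towards the balance's front; 1.57 = upright; stop at 1.95 (leaning back). A stiff hinge (0.008 N m friction) holds it where it is left when more than about 1.3 rad open; below about 0.9 rad it falls shut by itself in about a second. Starts at 1.45 to 1.9.
- flap_hinge (a point): Middle of the flap's hinge line, 266 mm above the bench, 7 mm above the cap, which goes on 60 mm behind it. Axes as balance; the hinge line runs along y. The flap is 74 mm wide (y), 66 long from the hinge, 4 thick, and closes towards -x. The hinge ears beside it reach 6 mm above this point, 39 to 45 mm off the centre line.
- flap_edge (a point): Middle of the flap's free edge, 66 mm from the hinge line; moves with the flap. Own x points from the free edge to the hinge line, y along the hinge line. An 8 mm lip stands along this edge on the side that faces up when shut (the back when open).
- tare_key (a joint): Travel of the orange tare key, m: 0 = up, 0.006 = fully down at its stop. Spring: about 2 N to start, 6.8 N fully down; it springs back when let go. It counts as pressed down from 0.0045.
- tare_key_top (a point): Centre of the top face of the orange tare key (46 x 30 mm), sunk 12 mm below the panel's face in an oblong well 54 mm wide (y) x 36 mm (x), 26 deep overall; moves with the key. Own z points out of the well, square to the panel (leaning 17 deg from vertical towards the balance's front); the key is pressed along -z. x and y run parallel to the well's sides, y across the balance.
- tare_well (a point): Centre of the mouth of the tare key's well, in the panel's face. It lies 92 mm to the balance's +y side (left, seen from its front) and 142 mm ahead of its origin, 58 mm above the bench. Axes as balance.
- power_key (a joint): Travel of the grey power key in the other, alike well (at -y of the balance, 184 mm from the tare well's centre), m: 0 = up, 0.006 = down. Not to be pressed.
- cylinder_mid (a point): Bystander: glass measuring cylinder standing on the pan mat, 109 mm high, 38 mm tube on a blue 56 mm foot; this point on its axis, 55 mm above its foot's underside.
- sample_bottle_mid (a point): Bystander: capped red bottle with a paper label, 66 mm diameter, 210 mm high, on the bench; this point on its axis, half-way up.
- wash_bottle_mid (a point): Bystander: white wash bottle with a spout, 68 mm diameter, 152 mm high to its cap (thin spout up to 190 mm), on the bench; this point on its axis, 75 mm up.
- beaker_mid (a point): Bystander: empty glass beaker, 70 mm diameter, 90 mm high, on the bench; this point on its axis, half-way up.
- tower_top (a point): Centre of the top face of the tower's dark blue cap, 259 mm above the bench; the cap measures 156 mm along x and 216 along y (axes as balance). A bracket 20 mm wide with a thin hanger and glass sinker sticks out 20 mm from the tower's front, 30 mm below the cap's top, over the cylinder.
Mind the look-alikes: they are no part of the job. What is shaped like the part that bears cylinder_mid but brown is not meant.

How it is judged:
On the way, in this order (a step that is already met when the one before it is completed fails the run):
1. the draught flap lies shut (value of joint flap below 0.06 rad and value of joint tare_key below 0.001 m), for 0.3 s.
2. with the flap shut, the tare key is pressed right down (4.5 mm or more) and held there (value of joint tare_key above 0.0045 m and value of joint flap below 0.06 rad), for 0.8 s.
At the end, for the whole second after the job is handed in: The flap lies shut (within 0.06 rad), the tare key and the power key are up (within 1 mm), and the cylinder, bottles and beaker stand upright within 15 mm of where they started (all of step 1 and value of joint power_key below 0.001 m and distance of each of cylinder_mid, sample_bottle_mid, wash_bottle_mid, beaker_mid from where it was at the start of the episode below 0.015 m and angle between each of cylinder_mid, sample_bottle_mid, wash_bottle_mid, beaker_mid's own z axis and vertical below 0.2 rad); the robot touches nothing.
It fails at once if the tare key is pressed (2 mm) while the flap is open (value of joint tare_key above 0.002 m and value of joint flap above 0.12 rad).
It fails at once if the power key is pressed (2 mm) (value of joint power_key above 0.002 m).
It fails at once if the robot strikes or leans on the balance with more than 40 N (contact force between any of the fingers, the arm and balance above 40 N).
It fails at once if a bystander is lifted, shoved (15 mm) or tipped (0.2 rad) (not (distance of each of cylinder_mid, sample_bottle_mid, wash_bottle_mid, beaker_mid from where it was at the start of the episode below 0.015 m and angle between each of cylinder_mid, sample_bottle_mid, wash_bottle_mid, beaker_mid's own z axis and vertical below 0.2 rad)).
It also fails if it takes over 45 s, if anything falls off the work surface, if the arm or the gripper's body presses on something with over 40 N, if the wrist force passes 120 N, or if a joint passes its speed limit or range.

### The arm

A 6-joint arm with a two-finger parallel gripper is mounted at the origin on the work surface. World frame = base frame: x ahead of the robot, y to its left, z up, the work surface at z = 0. Lengths are in m, angles in rad, forces in N, time in s.
With the tool pointing down it reaches from about 0.325 to 0.775 m from the base axis. Payload 5.5 kg.
Tool frame: the origin (TCP) lies midway between the tips of the shut fingers; the grasp point (between the pads) lies 19 mm behind it; z points along the fingers, y is the direction in which the jaws open and shut (so a half turn about z gives the same grasp; the last joint's range is limited). The gripper opens to 85 mm and grips with 20 to 120 N. Pads are 22 mm wide; open, the fingers measure 114 mm over their backs; the gripper's body (76 mm by 85 mm) begins 54 mm behind the grasp point. The pads swing forward as they close: fully open they stand 13 mm farther back than shut.
Start: joints at [1.117, 0.091, 1.231, -0, 1.82, -0.057], TCP at [0.232, 0.553, 0.231] pointing down, gripper open.
Joint ranges: [-2.87, 2.87], [-0.86, 2.18], [0.17, 2.46], [-1.51, 4.65], [0.06, 2.69], [-2.65, 2.65]. Speed limits (rad/s): [2.57, 2.57, 3.01, 3.14, 3.14, 3.14].

### API

Orientations are given as a unit quaternion [x, y, z, w].
In Python, from rig import ctrl gives the robot as it stands.
- The arm moves only by the tool drive_tool, never from a script. Its argument "series" is one flat list of numbers, 7 for each row, row after row: the shift along the tool's x, y, z each as a share of 4 cm, from -1 to 1, then the turn, a rotation vector about the tool's x, y, z each as a share of 0.15 rad, from -1 to 1, then the gripper's target within -1 to 1 (shut at 1, half-way at 0, fully open at -1). A call has 1 to 10 rows; each row shifts and turns the commanded pose from where the row before left it, along the tool's axes as they then stand; what a row does not reach is not made up. A row lasts 1/10 s, in which the tool goes at most 50 mm and 8.59 degrees, less where a joint would pass 70% of its speed; a pose out of reach is approached as far as the arm can. A call with a number of a shift or a turn outside -1 to 1 is refused whole. A call with a gripper value outside its range is refused whole. The fingers move at their own pace and stop on an object; the grip force is fixed at half the most. Time passes only in rows, so rows that do not move let the fingers close. It gives the time, the measured TCP pose, the force and the opening at its end, in the units of the state.
- ctrl.state(): the state, without advancing time (a new reading comes with each control period).
- ctrl.camera(name): name is "scene" or "top" or "wrist"; returns the picture (384x512x3 uint8, blue, green, red); there is no depth.
- ctrl.camera_model(name): a dict with "fx", "fy", "cx", "cy" (pixels), "xyz" and "orientation" of the camera in the world; the wrist camera has in their place "mount" (4x4, takes a point from camera to tool coordinates, whose origin is the TCP and whose axes are the flange's). Camera axes: x right, y down, z forward; pixel columns grow to the right and rows downward; lengths in m; the calibration is good to about 2 mm. A picture is of the moment at which its call begins: read the wrist's pose just before it. camera_model takes no time and is no camera call.
- ctrl.job_done(): hands the job in, once; it reports no verdict.
The state is a dict: "time": time; "qpos": joint angles; "qvel": joint speeds; "tau": joint torques, N m; "tcp_pos": TCP position; "tcp_rot": TCP orientation; "wrist_force": force on the tool from outside, world axes, zero at the start; "wrist_torque": the same for the moment, N m; "width": opening from 0.0 (shut) to 1.0 (fully open).
Only numpy, scipy, OpenCV 4.12 (cv2) and the standard library are available. Lean on these libraries where they do the work, as an engineer would, in place of code of your own. Each camera call takes 0.05 s, during which the arm holds its last target. There are 200 camera calls.

## Working session

There is one attempt and no reset: what is moved stays moved. The work goes in short steps, Python scripts to look and compute and a tool call to move; the robot and the scene stay as the last step left them, time stands still between calls to the robot, and variables do not carry over. Pictures are saved under pics/ and viewed, about 8 in all and at most 12, crops included, and the job is handed in when it is done.

Besides the shell and the picture viewer there is one more tool, called after "Emit:" by a JSON object that holds its "op" and its "data", one argument or row to a line. drive_tool: Moves the arm, as the interface text tells. Shift numbers are shares of 4 cm and turn numbers shares of 0.15 rad, none past 1 either way. Its arguments: {"type":"object","properties":{"series":{"type":"array"}},"required":["series"]}

```bash
mkdir -p pics; ls; python3 - <<'E'
from rig import ctrl
import cv2,json
s=ctrl.state();print(s)
for n in("scene","top"):
    cv2.imwrite(f"pics/{n}0.png",cv2.resize(ctrl.camera(n),(800,600)));print(n,ctrl.camera_model(n))
print(ctrl.camera_model("wrist"))
E
```

```text
pics
{'time': 0.0, 'qpos': array([ 1.11733021e+00,  9.18748915e-02,  1.23185555e+00,  6.38942132e-06,
        1.81978305e+00, -5.66910620e-02]), 'qvel': array([-3.62105421e-04,  7.35098344e-04,  1.88407773e-05,  8.35225092e-04,
        7.29294546e-04,  1.66095753e-04]), 'tau': array([ 1.65163416e-03, -4.58742321e+01, -4.18018627e+01,  1.29787481e-04,
        1.20820140e-02, -9.39340850e-06]), 'tcp_pos': array([0.23174525, 0.55314923, 0.23015839]), 'tcp_rot': array([ 1.97087881e-01,  9.80385355e-01, -9.28558309e-04, -2.45330165e-04]), 'wrist_force': array([ 0.60347407, -0.54492189, -0.38570645]), 'wrist_torque': array([-0.04680224,  0.02150161,  0.04504482]), 'width': 0.995496230475285}
scene {'fx': 364.1490953628949, 'fy': 364.1490953628949, 'cx': 253.9483209507556, 'cy': 195.7361034995547, 'xyz': array([ 1.27295808, -0.39014201,  0.66710822]), 'orientation': array([ 0.75921598,  0.44367049, -0.24693757, -0.40714791])}
top {'fx': 396.5315998942446, 'fy': 396.5315998942446, 'cx': 256.1258155522551, 'cy': 191.6576089005826, 'xyz': array([ 0.38743728, -0.03022033,  1.37944934]), 'orientation': array([ 0.71134037, -0.69918145,  0.04699369, -0.0541458 ])}
{'fx': 270.4402431835401, 'fy': 270.4402431835401, 'cx': 257.1365290564109, 'cy': 191.23312548252548, 'mount': array([[-5.43378512e-04, -9.52066142e-01, -3.05891754e-01,
         7.65926327e-02],
       [ 9.99999821e-01, -4.41262881e-04, -4.02975771e-04,
         2.06027233e-04],
       [ 2.48680911e-04, -3.05891918e-01,  9.52066212e-01,
        -1.41934324e-01],
       [ 0.00000000e+00,  0.00000000e+00,  0.00000000e+00,
         1.00000000e+00]])}
```

View pics/scene0.png

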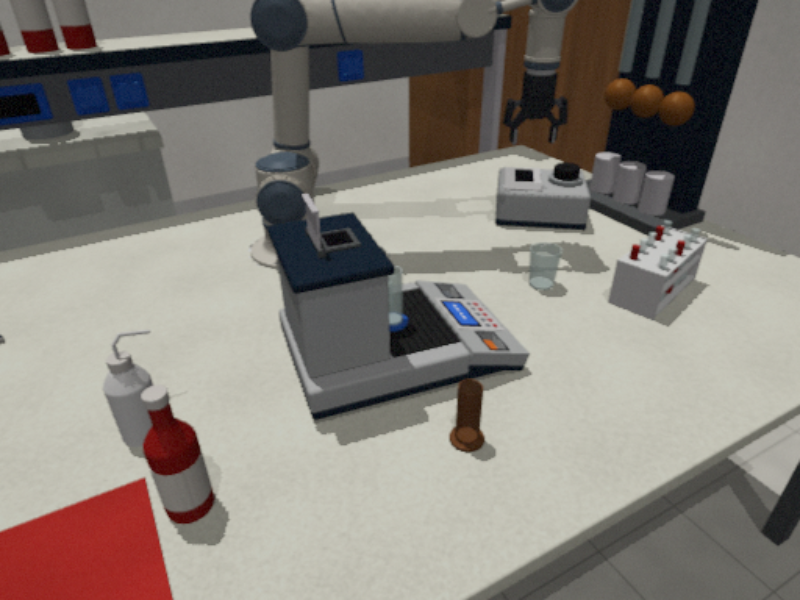

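View pics/top0.png

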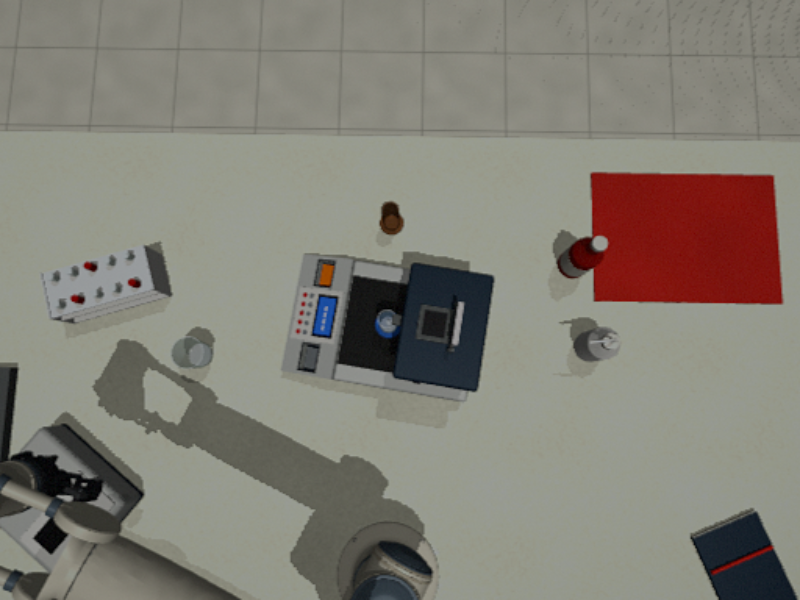

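The pictures show the balance with its flap upright. In the top view (800x600) the cap corners are about (412,263), (493,274), (477,390) and (396,378), the orange key is at (326,273) and the grey key at (309,357). In the scene view the orange key is at about (491,342). I'll fit the pose next.

```bash
cat > h.py <<'E'
from rig import ctrl
import numpy as np, cv2
from scipy.spatial.transform import Rotation as R
from scipy.optimize import least_squares
def proj(n,P,tcp=None):
    m=ctrl.camera_model(n)
    if n=="wrist":
        T=np.eye(4);T[:3,:3]=R.from_quat(tcp[1]).as_matrix();T[:3,3]=tcp[0];T=T@m["mount"];Rm=T[:3,:3];t=T[:3,3]
    else: Rm=R.from_quat(m["orientation"]).as_matrix();t=m["xyz"]
    c=(np.atleast_2d(P)-t)@Rm
    return np.c_[m["fx"]*c[:,0]/c[:,2]+m["cx"],m["fy"]*c[:,1]/c[:,2]+m["cy"]]
def b2w(p,P):
    return np.asarray(P)@R.from_euler("z",p[2]).as_matrix().T+[p[0],p[1],0]
def ray(n,px,z):
    m=ctrl.camera_model(n);d=R.from_quat(m["orientation"]).as_matrix()@[(px[0]-m["cx"])/m["fx"],(px[1]-m["cy"])/m["fy"],1]
    return m["xyz"]+d*(z-m["xyz"][2])/d[2]
E
cat > fit.py <<'E'
from h import *
B=np.array([[.044,.108,.259],[.2,.108,.259],[.2,-.108,.259],[.044,-.108,.259],[-.142,.092,.052],[-.142,-.092,.052]])
top=np.array([(412,263),(493,274),(477,390),(396,378),(326,274),(309,357)])*.64
B2=np.array([[.2,-.108,.259],[.2,.108,.259],[.044,.108,.259],[.044,-.108,.259]])
s2=np.array([(268,228),(279,284),(391,270),(352,215)])*.64
f=lambda p:np.r_[(proj("top",b2w(p,B))-top).ravel(),(proj("scene",b2w(p,B2))-s2).ravel()]
r=least_squares(f,[.4,.0,-1.5+1.5],loss="soft_l1")
print(r.x,r.fun.reshape(-1,2).round(1))
p=r.x;np.save("p.npy",p)
for n,P in dict(origin=[0,0,0],well=[-.142,.092,.058],hinge=[.14,0,.266]).items():print(n,b2w(p,P))
for n,px,z in(("cyl",(386,324),.09),("red",(575,263),.02),("redcap",(600,243),.21),("wash",(600,343),.15),("beaker",(193,352),.045),("brown",(391,220),.05),("flapbase",(453,340),.26),):print(n,ray("top",np.array(px)*.64,z).round(3))
E
python3 fit.py
```

```text
[ 0.52106116  0.01986918 -1.718699  ] [[ 0.6 -1.5]
 [ 2.4  0.2]
 [ 1.6  1.1]
 [-1.7 -0.5]
 [ 0.3 -0.3]
 [ 1.2  0.1]
 [-2.2 -3.1]
 [ 7.2 -0.2]
 [ 2.3 -4.1]
 [ 0.3 -3.8]]
origin [0.52106116 0.01986918 0.        ]
well [0.63298242 0.14676138 0.058     ]
hinge [ 0.50043019 -0.11860234  0.266     ]
cyl [0.521 0.013 0.09 ]
red [ 0.672 -0.403  0.02 ]
redcap [ 0.672 -0.4    0.21 ]
wash [ 0.484 -0.413  0.15 ]
beaker [0.458 0.43  0.045]
brown [0.756 0.008 0.05 ]
flapbase [ 0.476 -0.114  0.26 ]
```

```bash
cat >> h.py <<'E'
from scipy.spatial.transform import Slerp
def bq(p,lean=0): # tool: y=balance y, x=balance front, z down; lean of tool back towards the front
    Rb=R.from_euler("z",p[2]);z=np.array([np.sin(lean),0,-np.cos(lean)]);y=np.array([0,1.,0])
    return Rb*R.from_matrix(np.c_[np.cross(y,z),y,z])
def plan(way,g=1,step=.038,turn=.14,cur=None):
    """way: list of (pos,Rotation); prints rounded rows, follows the rounded pose"""
    s=ctrl.state();P,Q=cur or (s["tcp_pos"],R.from_quat(s["tcp_rot"]));rows=[]
    for tp,tq in way:
        n=int(np.ceil(max(np.linalg.norm(tp-P)/step,(Q.inv()*tq).magnitude()/turn,1)))
        sl=Slerp([0,1],R.concatenate([Q,tq]));P0=P
        for k in range(1,n+1):
            a=k/n;d=Q.inv().apply(P0+(tp-P0)*a-P)/.04;w=(Q.inv()*sl(a)).as_rotvec()/.15
            d,w=d.round(2)+0,w.round(2)+0;rows.append([*d,*w,g]);P=P+Q.apply(d*.04);Q=Q*R.from_rotvec(w*.15)
    for i in range(0,len(rows),10):print(",  ".join(",".join(f"{v:g}" for v in r) for r in rows[i:i+10]),"\n")
    return P,Q
E
python3 - <<'E'
from h import *
p=np.load("p.npy");s=ctrl.state();P=s["tcp_pos"]
plan([(P+[0,0,.19],R.from_quat(s["tcp_rot"])),(b2w(p,[.197,0,.41]),bq(p))])
E
```

```text
0,0,-0.95,0,0,0,1,  0,0,-0.95,0,0,0,1,  0,0,-0.95,0,0,0,1,  0,-0.01,-0.95,0,0,0,1,  0,0,-0.95,0,0,0,1,  -0.62,-0.68,0.01,0,0,0.42,1,  -0.66,-0.64,0.02,0,0,0.42,1,  -0.7,-0.59,0.01,0,0,0.42,1,  -0.74,-0.56,0.01,0,0,0.42,1,  -0.77,-0.5,0.02,0,0,0.42,1 

-0.8,-0.45,0.01,0,0,0.42,1,  -0.83,-0.4,0.01,0,0,0.42,1,  -0.85,-0.35,0.02,0,0,0.42,1,  -0.87,-0.3,0.01,0,0,0.42,1,  -0.89,-0.24,0.01,0,0,0.42,1,  -0.91,-0.18,0.02,0,0.01,0.42,1,  -0.91,-0.13,0.01,0,0,0.42,1,  -0.91,-0.07,0.01,-0.01,0,0.42,1,  -0.93,-0.01,0.01,0,0,0.42,1,  -0.91,0.05,0.01,0,0,0.41,1 

-0.92,0.1,0.02,0,0,0.42,1,  -0.91,0.16,0.01,0,0,0.42,1,  -0.89,0.22,0.01,0,0,0.42,1,  -0.88,0.27,0.01,0,0,0.42,1,  -0.86,0.33,0.01,0,0,0.42,1,  -0.83,0.38,0.02,0,0,0.42,1
```

Emit:
{"op": "drive_tool", "data": {
  "series": [0, 0, -0.95, 0, 0, 0, 1, 0, 0, -0.95, 0, 0, 0, 1, 0, 0, -0.95, 0, 0, 0, 1, 0, 0, -0.95, 0, 0, 0, 1, 0, 0, -0.95, 0, 0, 0, 1, -0.62, -0.68, 0.01, 0, 0, 0.42, 1, -0.66, -0.64, 0.02, 0, 0, 0.42, 1, -0.7, -0.59, 0.01, 0, 0, 0.42, 1, -0.74, -0.56, 0.01, 0, 0, 0.42, 1, -0.77, -0.5, 0.02, 0, 0, 0.42, 1]
}}

```text
time: 1.1
tcp_pos: [0.294, 0.3787, 0.418]
tcp_rot: [0.35, 0.937, -0.0, -0.0]
wrist_force: [0.7, -0.6, 0.3]
width: 0.0
```

Emit:
{"op": "drive_tool", "data": {
  "series": [-0.8, -0.45, 0.01, 0, 0, 0.42, 1, -0.83, -0.4, 0.01, 0, 0, 0.42, 1, -0.85, -0.35, 0.02, 0, 0, 0.42, 1, -0.87, -0.3, 0.01, 0, 0, 0.42, 1, -0.89, -0.24, 0.01, 0, 0, 0.42, 1, -0.91, -0.18, 0.02, 0, 0, 0.42, 1, -0.91, -0.13, 0.01, 0, 0, 0.42, 1, -0.91, -0.07, 0.01, 0, 0, 0.42, 1, -0.93, -0.01, 0.01, 0, 0, 0.42, 1, -0.91, 0.05, 0.01, 0, 0, 0.41, 1]
}}

```text
time: 2.1
tcp_pos: [0.418, 0.032, 0.4134]
tcp_rot: [0.622, 0.783, -0.0, -0.0]
wrist_force: [0.4, 0.4, 0.5]
width: -0.004
```

Emit:
{"op": "drive_tool", "data": {
  "series": [-0.92, 0.1, 0.02, 0, 0, 0.42, 1, -0.91, 0.16, 0.01, 0, 0, 0.42, 1, -0.89, 0.22, 0.01, 0, 0, 0.42, 1, -0.88, 0.27, 0.01, 0, 0, 0.42, 1, -0.86, 0.33, 0.01, 0, 0, 0.42, 1, -0.83, 0.38, 0.02, 0, 0, 0.42, 1, 0, 0, 0, 0, 0, 0, 1, 0, 0, 0, 0, 0, 0, 1]
}}

```text
time: 2.9
tcp_pos: [0.492, -0.1749, 0.4094]
tcp_rot: [0.758, 0.653, -0.0, -0.001]
wrist_force: [-0.7, 0.1, 0.2]
width: 0.001
```

```bash
python3 - <<'E'
from h import *
s=ctrl.state();tcp=(s["tcp_pos"],s["tcp_rot"]);im=ctrl.camera("wrist")
cv2.imwrite("pics/w1.png",cv2.resize(im,(800,600)));print(tcp,s["width"],s["wrist_force"],s["time"])
p=np.load("p.npy")
print((proj("wrist",b2w(p,[[.14,.042,.272],[.14,-.042,.272],[.2,.108,.259],[.2,-.108,.259],[.044,.108,.259],[.044,-.108,.259]]),tcp)*1.5625).round())
np.save("tcp1.npy",np.r_[tcp[0],tcp[1]])
E
```

```text
(array([ 0.49204898, -0.17493219,  0.40936018]), array([ 7.57517715e-01,  6.52813379e-01, -4.31812996e-04, -1.19048872e-03])) 0.0007834461295538066 [-0.72992867  0.06922423  0.16909077] 2.9
[[465. 198.]
 [334. 198.]
 [551. 282.]
 [249. 282.]
 [578.  33.]
 [221.  33.]]
```

View pics/w1.png

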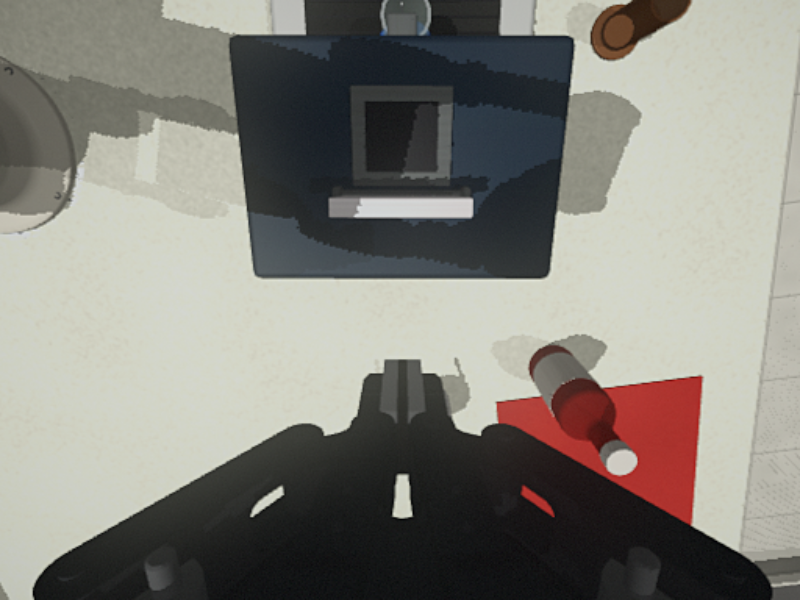

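The wrist view shows the cap with corners at (231,36) and (549,277), agreeing with the fit to about 3 mm. The flap edge sits at rows 196–218, centred on column 401, and the shut fingers are clear behind it. Next I go down behind the flap and push it towards the front.

Emit:
{"op": "drive_tool", "data": {
  "series": [0, 0, 0.87, 0, 0, 0, 1, 0, 0, 0.87, 0, 0, 0, 1, 0, 0, 0.87, 0, 0, 0, 1, 0, 0, 0, 0, 0, 0, 1]
}}

```text
time: 3.35
tcp_pos: [0.4903, -0.1724, 0.3002]
tcp_rot: [0.757, 0.654, -0.002, -0.005]
wrist_force: [0.6, -0.5, -0.3]
width: -0.001
```

Emit:
{"op": "drive_tool", "data": {
  "series": [0.25, 0, 0, 0, 0, 0, 1, 0.25, 0, 0, 0, 0, 0, 1, 0.25, 0, 0, 0, 0, 0, 1, 0.25, 0, 0, 0, 0, 0, 1, 0.25, 0, 0, 0, 0, 0, 1, 0.25, 0, 0, 0, 0, 0, 1, 0.25, 0, 0, 0, 0, 0, 1, 0.25, 0, 0, 0, 0, 0, 1, 0.25, 0, 0, 0, 0, 0, 1, 0.25, 0, 0, 0, 0, 0, 1]
}}

```text
time: 4.35
tcp_pos: [0.5068, -0.0747, 0.306]
tcp_rot: [0.757, 0.653, -0.0, -0.0]
wrist_force: [0.3, -0.7, 0.4]
width: 0.001
```

Emit:
{"op": "drive_tool", "data": {
  "series": [0, 0, 0, 0, 0, 0, 1, 0, 0, 0, 0, 0, 0, 1, -0.5, 0, -0.5, 0, 0, 0, 1, 0, 0, -0.9, 0, 0, 0, 1, 0, 0, -0.9, 0, 0, 0, 1, 0, 0, -0.9, 0, 0, 0, 1, 0, 0, 0, 0, 0, 0, 1, 0, 0, 0, 0, 0, 0, 1, 0, 0, 0, 0, 0, 0, 1]
}}

```text
time: 5.25
tcp_pos: [0.5039, -0.0956, 0.4326]
tcp_rot: [0.757, 0.653, -0.001, -0.001]
wrist_force: [0.1, -0.1, -0.2]
width: 0.002
```

```bash
python3 - <<'E'
from h import *
a=cv2.resize(ctrl.camera("wrist"),(400,300));b=cv2.resize(ctrl.camera("scene")[120:264,140:332],(400,300))
cv2.imwrite("pics/f2.png",np.hstack([a,b]))
E
```

```text
(no output)
```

View pics/f2.png

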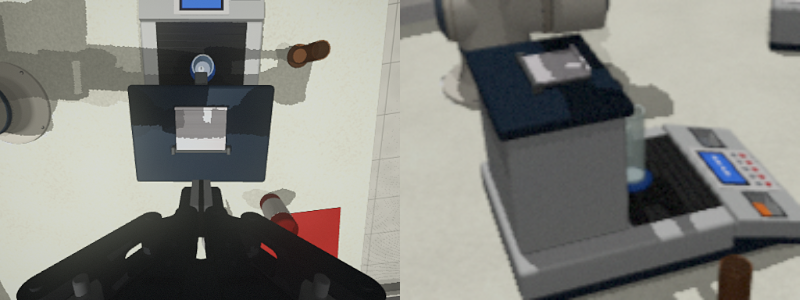

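The flap lies flat on the cap, at about (200,130) in the left picture. Next I go to a hover above the tare well, leaning 17°.

```bash
python3 - <<'E'
from h import *
p=np.load("p.npy");L=np.radians(17);n=np.array([-np.sin(L),0,np.cos(L)]);w=np.array([-.142,.092,.058])
s=ctrl.state();t1=b2w(p,w+.2*n);t1[2]=.36
plan([(t1,bq(p,L)),(b2w(p,w+.08*n),bq(p,L))])
E
```

```text
0.88,0.26,0.2,0,-0.22,0,1,  0.89,0.25,0.17,0,-0.22,0,1,  0.89,0.26,0.14,-0.01,-0.22,0,1,  0.9,0.26,0.12,0,-0.22,0,1,  0.9,0.25,0.08,0,-0.22,0,1,  0.9,0.26,0.05,0,-0.22,0,1,  0.9,0.26,0.03,-0.01,-0.22,0,1,  0.9,0.25,-0.01,0,-0.22,0,1,  0.91,0.26,-0.04,0,-0.22,0,1,  0.12,0,0.81,0,0,0,1 

0.11,0,0.8,0,0,0,1,  0.12,0,0.81,0,0,0,1,  0.11,0,0.81,0,0,0,1,  0.12,0,0.81,0,0,0,1,  0.11,0,0.8,0,0,0,1,  0.12,0,0.81,0,0,0,1
```

Emit:
{"op": "drive_tool", "data": {
  "series": [0.88, 0.26, 0.2, 0, -0.22, 0, 1, 0.89, 0.25, 0.17, 0, -0.22, 0, 1, 0.89, 0.26, 0.14, 0, -0.22, 0, 1, 0.9, 0.26, 0.12, 0, -0.22, 0, 1, 0.9, 0.25, 0.08, 0, -0.22, 0, 1, 0.9, 0.26, 0.05, 0, -0.22, 0, 1, 0.9, 0.26, 0.03, 0, -0.22, 0, 1, 0.9, 0.25, -0.01, 0, -0.22, 0, 1, 0.91, 0.26, -0.04, 0, -0.22, 0, 1, 0.12, 0, 0.81, 0, 0, 0, 1]
}}

```text
time: 6.35
tcp_pos: [0.6463, 0.2072, 0.3232]
tcp_rot: [0.747, 0.648, -0.113, 0.097]
wrist_force: [0.3, -0.3, -0.8]
width: 0.001
```

Emit:
{"op": "drive_tool", "data": {
  "series": [0.11, 0, 0.8, 0, 0, 0, 1, 0.12, 0, 0.81, 0, 0, 0, 1, 0.11, 0, 0.81, 0, 0, 0, 1, 0.12, 0, 0.81, 0, 0, 0, 1, 0.11, 0, 0.8, 0, 0, 0, 1, 0.12, 0, 0.81, 0, 0, 0, 1, 0, 0, 0, 0, 0, 0, 1, 0, 0, 0, 0, 0, 0, 1, 0, 0, 0, 0, 0, 0, 1]
}}

```text
time: 7.25
tcp_pos: [0.6374, 0.1706, 0.1389]
tcp_rot: [0.749, 0.646, -0.111, 0.097]
wrist_force: [-0.1, 0.2, -0.1]
width: -0.004
```

```bash
cat > look.py <<'E'
from h import *
import sys
p=np.load("p.npy");L=np.radians(17);n=np.array([-np.sin(L),0,np.cos(L)]);u=np.array([np.cos(L),0,np.sin(L)]);w=np.array([-.142,.092,.058])
s=ctrl.state();tcp=(s["tcp_pos"],s["tcp_rot"]);im=ctrl.camera("wrist")
T=R.from_euler("z",-p[2]).apply(tcp[0]-[p[0],p[1],0])-w
print("tcp rel well: u,y,n",(T@u*1e3).round(1),(T[1]*1e3).round(1),(T@n*1e3).round(1),"orient err",(R.from_quat(tcp[1]).inv()*bq(p,L)).as_rotvec().round(3),s["time"],s["wrist_force"])
y=np.array([0,1,0])
for nm,o,a,b in(("mouth",w,.018,.027),("key",w-.012*n,.015,.023)):
    c=[o+i*a*u+j*b*y for i,j in((1,1),(1,-1),(-1,-1),(-1,1))]
    print(nm,(proj("wrist",b2w(p,c),tcp)*1.5625).round().tolist())
cv2.imwrite(f"pics/{sys.argv[1]}.png",cv2.resize(im,(800,600)))
E
python3 look.py w3
```

```text
tcp rel well: u,y,n 0.5 0.8 84.4 orient err [ 0.003 -0.001 -0.   ] 7.25 [-0.13245849  0.23739321 -0.08860385]
mouth [[444.0, 337.0], [350.0, 337.0], [348.0, 277.0], [446.0, 277.0]]
key [[435.0, 324.0], [359.0, 325.0], [357.0, 276.0], [436.0, 276.0]]
```

View pics/w3.png

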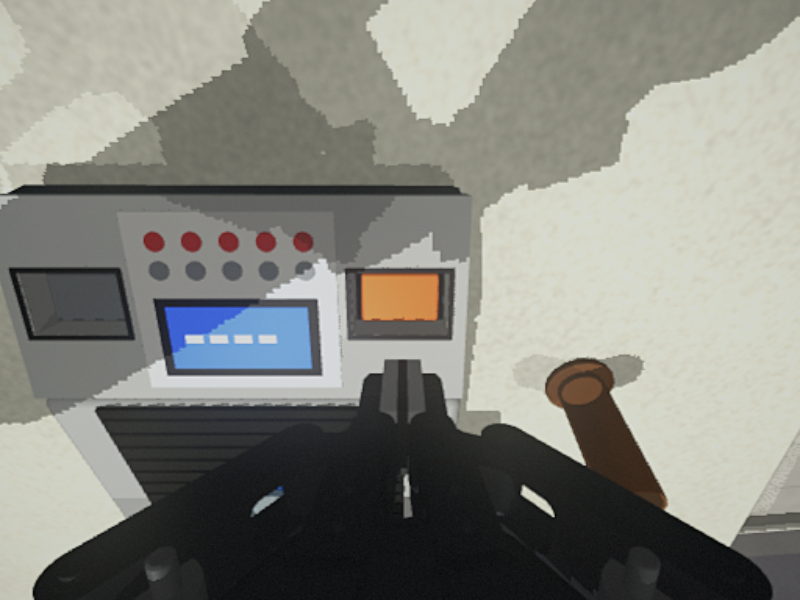

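The well rim spans about (346–454, 268–339) and the orange key (360–440, 272–320). That is about 2 mm further front and 2 mm further +y than the fit, so I correct by +2.5 mm in tool x and +1.2 mm in tool y while going down.

Emit:
{"op": "drive_tool", "data": {
  "series": [0.06, 0.03, 0.4, 0, 0, 0, 1, 0, 0, 0.4, 0, 0, 0, 1, 0, 0, 0.4, 0, 0, 0, 1, 0, 0, 0.4, 0, 0, 0, 1, 0, 0, 0.3, 0, 0, 0, 1, 0, 0, 0, 0, 0, 0, 1, 0, 0, 0, 0, 0, 0, 1]
}}

```text
time: 8.0
tcp_pos: [0.6348, 0.15, 0.0628]
tcp_rot: [0.749, 0.646, -0.112, 0.097]
wrist_force: [0.5, 0.5, 0.2]
width: 0.0
```

```bash
python3 look.py w4
```

```text
tcp rel well: u,y,n -2.0 1.3 5.6 orient err [-0.     0.001  0.   ] 8.0 [0.53028725 0.45695272 0.22626309]
mouth [[462.0, 419.0], [328.0, 419.0], [322.0, 336.0], [466.0, 336.0]]
key [[449.0, 397.0], [341.0, 397.0], [338.0, 332.0], [451.0, 332.0]]
```

View pics/w4.png

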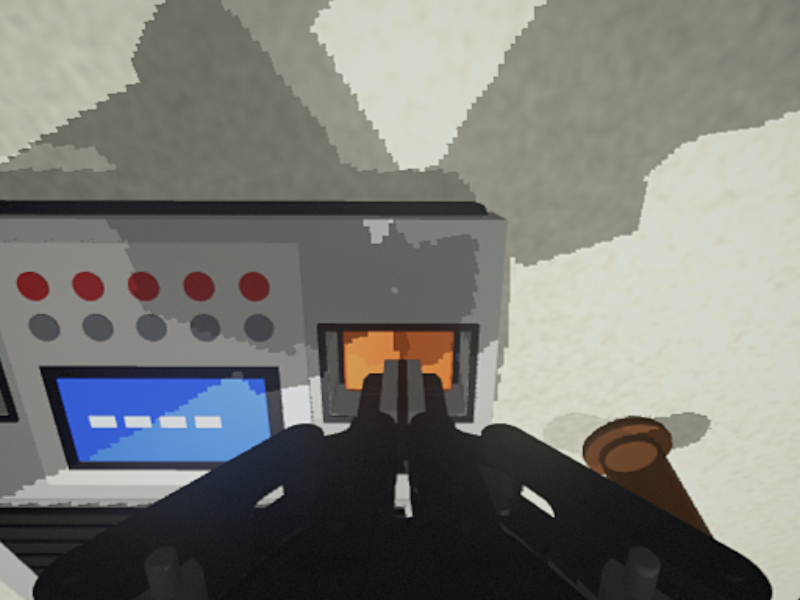

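The fingertips are centred in the well, with the rim at columns 318–480 and the fingers at column 402. Now I lower them to the key.

Emit:
{"op": "drive_tool", "data": {
  "series": [0, 0, 0.2, 0, 0, 0, 1, 0, 0, 0.15, 0, 0, 0, 1, 0, 0, 0, 0, 0, 0, 1]
}}

```text
time: 8.35
tcp_pos: [0.6337, 0.1459, 0.0483]
tcp_rot: [0.749, 0.646, -0.113, 0.096]
wrist_force: [-0.1, 0.4, -0.0]
width: -0.003
```

Emit:
{"op": "drive_tool", "data": {
  "series": [0, 0, 0.08, 0, 0, 0, 1, 0, 0, 0.07, 0, 0, 0, 1, 0, 0, 0, 0, 0, 0, 1]
}}

```text
time: 8.65
tcp_pos: [0.6342, 0.1446, 0.0442]
tcp_rot: [0.749, 0.646, -0.112, 0.097]
wrist_force: [-0.5, 0.5, 2.8]
width: -0.003
```

Emit:
{"op": "drive_tool", "data": {
  "series": [0, 0, 0.05, 0, 0, 0, 1, 0, 0, 0.05, 0, 0, 0, 1, 0, 0, 0.03, 0, 0, 0, 1, 0, 0, 0, 0, 0, 0, 1]
}}

```text
time: 9.05
tcp_pos: [0.634, 0.1433, 0.0402]
tcp_rot: [0.749, 0.646, -0.111, 0.097]
wrist_force: [-1.8, 2.2, 7.8]
width: 0.001
```

Emit:
{"op": "drive_tool", "data": {
  "series": [0, 0, 0.04, 0, 0, 0, 1, 0, 0, 0, 0, 0, 0, 1, 0, 0, 0, 0, 0, 0, 1]
}}

```text
time: 9.35
tcp_pos: [0.6341, 0.1434, 0.0402]
tcp_rot: [0.749, 0.646, -0.111, 0.097]
wrist_force: [-5.1, 3.9, 11.5]
width: 0.007
```

The TCP no longer moves and the force has risen above 6.8 N, so the key is at its stop. I hold for 1 s, then withdraw along the well's axis.

Emit:
{"op": "drive_tool", "data": {
  "series": [0, 0, 0, 0, 0, 0, 1, 0, 0, 0, 0, 0, 0, 1, 0, 0, 0, 0, 0, 0, 1, 0, 0, 0, 0, 0, 0, 1, 0, 0, 0, 0, 0, 0, 1, 0, 0, 0, 0, 0, 0, 1, 0, 0, 0, 0, 0, 0, 1, 0, 0, 0, 0, 0, 0, 1, 0, 0, 0, 0, 0, 0, 1, 0, 0, 0, 0, 0, 0, 1]
}}

```text
time: 10.35
tcp_pos: [0.6341, 0.1433, 0.0401]
tcp_rot: [0.749, 0.646, -0.111, 0.097]
wrist_force: [-5.2, 3.5, 11.6]
width: -0.001
```

Emit:
{"op": "drive_tool", "data": {
  "series": [0, 0, -0.1, 0, 0, 0, 1, 0, 0, -0.2, 0, 0, 0, 1, 0, 0, -0.3, 0, 0, 0, 1, 0, 0, -0.5, 0, 0, 0, 1, 0, 0, -0.8, 0, 0, 0, 1, 0, 0, -0.8, 0, 0, 0, 1, 0, 0, -0.8, 0, 0, 0, 1, 0, 0, 0, 0, 0, 0, 1, 0, 0, 0, 0, 0, 0, 1, 0, 0, 0, 0, 0, 0, 1]
}}

```text
time: 11.35
tcp_pos: [0.6393, 0.1827, 0.1696]
tcp_rot: [0.749, 0.646, -0.113, 0.096]
wrist_force: [0.1, 0.9, -0.9]
width: 0.004
```

```bash
python3 - <<'E'
from h import *
a=cv2.resize(ctrl.camera("wrist"),(400,300));b=cv2.resize(ctrl.camera("scene"),(400,300))
cv2.imwrite("pics/end.png",np.hstack([a,b]));print(ctrl.state()["wrist_force"])
E
```

```text
[-0.42404193 -0.48700206 -0.22763889]
```

View pics/end.png

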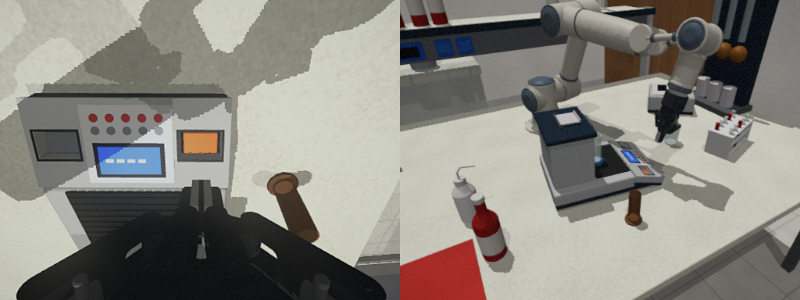

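```bash
python3 -c "
from rig import ctrl
print(ctrl.job_done())"
```

```text
the job is handed in; nothing more can be done
None
```

I pushed the draught flap shut, then pressed and released the orange tare key, and handed the job in at about 11.4 s. No verdict was reported.

- **Flap:** I pushed it from behind with the shut fingertips and let it fall. It lay flat in the wrist and scene pictures before I went to the key, and still did in the last scene picture.
- **Tare key:** I pressed it along the well's axis until the tool stopped moving, about 18 mm below the well's mouth, where the stop should be. The force there was about 13 N, against 6.8 N for the spring alone. I held it for more than 1 s and withdrew along the same axis; the key looked up again in the last picture.
- **End state:** The tool stopped roughly 12 cm above the panel with the wrist force near zero. I never moved over the grey power key's well. The bottles, cylinder and beaker looked undisturbed, though I judged that by eye and did not measure them again.

**Checks that disagreed:**
- The close-up put the well about 2 mm off my first fit, so I corrected for that on the way down.
- Working back from the first contact force gave about 5.2 mm of key travel instead of 6 mm. That is within force noise and above the 4.5 mm needed.
- There was also about 5 N of sideways force at the stop, which I did not explain.

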